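Cross-stack ice packs and probe the ringed spot

TASK

The ice packs have to lie crosswise with air gaps: lay the two loose ones across the two that already lie side by side, one along each side, so that all four outer edges are flush and the upper gap is like the lower, the ringed label facing up. Then lift the temperature probe out of its stand and hold it upright on the upper pack, its sprung tip wholly inside the ring and pressed gently, about half way in; finish like that, still holding the probe, and leave the lower packs and the other things where they are.

Things in the scene. Friction and masses are not known exactly. Their poses are not given: they have to be found in the camera images.
- low_pack_1: one of the two lower ice packs, already in place on the table: flat blue box 50 x 150 x 20 mm with rounded edges, of which the last 10 mm at the -y end is a small round screw cap; loose, about 0.25 kg. Origin at the centre of its underside (cap included); x across its width, y along its length, z up. The other lower pack lies parallel, 100 mm along +x (50 mm gap).
- low_pack_2: the second lower ice pack, same size and axes, 100 mm along low_pack_1's +x.
- tower_mid (a point): point on low_pack_1's frame, midway between the two lower packs at the height of their top faces (20 mm above the table); axes as low_pack_1. The upper packs belong with their lengths along this x, their centres at x = 0 and y = +50 mm and -50 mm (either pack on either side, either end first), undersides at z = 0.
- plain_pack: loose ice pack without a ring, lying flat on the table, 50 x 150 x 20 mm, about 0.2 kg; origin at the centre of its underside, x across its 50 mm width, y along its length, z up.
- ring_pack: loose ice pack with a round ringed label on its top face, otherwise the same as plain_pack in size and axes.
- ring_spot (a point): centre of the ring on ring_pack's top face (20 mm above its underside, 35 mm from its centre towards its -y end): a white disc 28 mm across within a dark ring of 36 mm outer diameter, under 1 mm thick.
- tube_stand: fixed two-plate tube stand 86 x 60 mm, 50 mm high, with six holes of 18 mm; the probe stands upright in one corner hole, the others are empty. Origin at the centre of its underside, z up.
- probe: loose 90 g surface probe upright in the stand: white square handle 24 x 24 x 70 mm (grip two opposite flats), below it a round neck 15 mm thick, 26 mm long, in the hole, then an 8 mm steel tip. Origin on the axis at the shoulder under the handle, resting on the stand's top plate; handle 0 to +70 mm (plus 3.5 mm cap), tip end at -42 mm. x, y square to the flats, z up.
- tip_end (a point): centre of the free end face of the probe's tip, 42 mm below the probe's origin when the tip is out.
- probe_tip (a joint): how far the probe's sprung tip is pushed in: 0 = out, 0.010 m = fully in; spring of 500 N/m (2.5 N half way, 5 N fully in).
- timer: white kitchen-type timer 60 x 64 x 18 mm, loose bystander; origin at the centre of its underside.
- plaster_roll: roll of plaster tape lying flat, 69 mm across, 19 mm high, loose bystander; origin at the centre of its underside.
- iodine_bottle: small brown bottle 42 mm across, 88 mm high, loose bystander; origin at the centre of its underside.
Not all that is in view belongs to the job. What is shaped like the plain_pack but orange is not meant.

How it is judged:
On the way, in this order (a step that is already met when the one before it is completed fails the run):
1. both loose packs lie crosswise on the lower two, let go ((((x of ring_pack in the frame of tower_mid between -0.02 and 0.02 m and y of ring_pack in the frame of tower_mid between 0.03 and 0.07 m and z of ring_pack in the frame of tower_mid between -0.005 and 0.005 m and angle between the y axis of ring_pack and the x axis of tower_mid, either way round below 0.15 rad and angle between ring_pack's own z axis and vertical below 0.1 rad) and (x of plain_pack in the frame of tower_mid between -0.02 and 0.02 m and y of plain_pack in the frame of tower_mid between -0.07 and -0.03 m and z of plain_pack in the frame of tower_mid between -0.005 and 0.005 m and angle between the y axis of plain_pack and the x axis of tower_mid, either way round below 0.15 rad and angle between plain_pack's own z axis and vertical below 0.1 rad)) or ((x of ring_pack in the frame of tower_mid between -0.02 and 0.02 m and y of ring_pack in the frame of tower_mid between -0.07 and -0.03 m and z of ring_pack in the frame of tower_mid between -0.005 and 0.005 m and angle between the y axis of ring_pack and the x axis of tower_mid, either way round below 0.15 rad and angle between ring_pack's own z axis and vertical below 0.1 rad) and (x of plain_pack in the frame of tower_mid between -0.02 and 0.02 m and y of plain_pack in the frame of tower_mid between 0.03 and 0.07 m and z of plain_pack in the frame of tower_mid between -0.005 and 0.005 m and angle between the y axis of plain_pack and the x axis of tower_mid, either way round below 0.15 rad and angle between plain_pack's own z axis and vertical below 0.1 rad))) and distance of each of low_pack_1, low_pack_2 from where it was at the start of the episode below 0.02 m and contact force between the fingers and ring_pack below 0.1 N and contact force between the fingers and plain_pack below 0.1 N and linear speed of each of ring_pack, plain_pack below 0.01 m/s), for 0.2 s.
2. the probe is lifted clear of the stand (distance between probe and tube_stand above 0.11 m and height (world z) of tip_end above 0.045 m and contact force between probe and tube_stand below 0.05 N and contact force between the fingers and probe above 1 N), for 0.1 s.
At the end, for the whole second after the job is handed in: Loose packs lie flat across the lower two, released, within 20 mm and 0.15 rad of their places; lower packs moved under 20 mm; probe in the fingers, at rest, upright within 0.12 rad, tip within 10 mm of the ring's centre and pushed in 2 to 8.5 mm of 10 (force on the pack 0.6 to 6 N) ((((x of ring_pack in the frame of tower_mid between -0.02 and 0.02 m and y of ring_pack in the frame of tower_mid between 0.03 and 0.07 m and z of ring_pack in the frame of tower_mid between -0.005 and 0.005 m and angle between the y axis of ring_pack and the x axis of tower_mid, either way round below 0.15 rad and angle between ring_pack's own z axis and vertical below 0.1 rad) and (x of plain_pack in the frame of tower_mid between -0.02 and 0.02 m and y of plain_pack in the frame of tower_mid between -0.07 and -0.03 m and z of plain_pack in the frame of tower_mid between -0.005 and 0.005 m and angle between the y axis of plain_pack and the x axis of tower_mid, either way round below 0.15 rad and angle between plain_pack's own z axis and vertical below 0.1 rad)) or ((x of ring_pack in the frame of tower_mid between -0.02 and 0.02 m and y of ring_pack in the frame of tower_mid between -0.07 and -0.03 m and z of ring_pack in the frame of tower_mid between -0.005 and 0.005 m and angle between the y axis of ring_pack and the x axis of tower_mid, either way round below 0.15 rad and angle between ring_pack's own z axis and vertical below 0.1 rad) and (x of plain_pack in the frame of tower_mid between -0.02 and 0.02 m and y of plain_pack in the frame of tower_mid between 0.03 and 0.07 m and z of plain_pack in the frame of tower_mid between -0.005 and 0.005 m and angle between the y axis of plain_pack and the x axis of tower_mid, either way round below 0.15 rad and angle between plain_pack's own z axis and vertical below 0.1 rad))) and distance of each of low_pack_1, low_pack_2 from where it was at the start of the episode below 0.02 m and contact force between the fingers and ring_pack below 0.1 N and contact force between the fingers and plain_pack below 0.1 N and horizontal distance between tip_end and ring_spot below 0.01 m and angle between probe's own z axis and vertical below 0.12 rad and height (world z) of probe above 0.06 m and value of joint probe_tip between 0.002 and 0.0085 m and contact force between probe and ring_pack between 0.6 and 6 N and contact force between the fingers and probe above 1 N and contact force between probe and tube_stand below 0.05 N and linear speed of probe below 0.01 m/s); the arm keeps its last pose, push and grip.
It fails at once if the probe is pressed hard (over 15 N) on a pack (contact force between probe and ring_pack above 15 N or contact force between probe and plain_pack above 15 N).
It fails at once if the timer is disturbed (moved more than 20 mm) (distance of timer from where it was at the start of the episode above 0.02 m).
It fails at once if the plaster roll is disturbed (moved more than 20 mm) (distance of plaster_roll from where it was at the start of the episode above 0.02 m).
It fails at once if the iodine bottle is disturbed (moved more than 20 mm) (distance of iodine_bottle from where it was at the start of the episode above 0.02 m).
It also fails if it takes over 66 s, if anything falls off the work surface, if the arm or the gripper's body presses on something with over 40 N, if the wrist force passes 120 N, or if a joint passes its speed limit or range.

ROBOT

A 6-joint arm with a two-finger parallel gripper is mounted at the origin on a cart in front of the work surface, level with it; the furniture and walls round the work are solid. World frame = base frame: x ahead of the robot, y to its left, z up, the work surface at z = 0. Lengths are in m, angles in rad, forces in N, time in s.
With the tool pointing down it reaches from about 0.425 to 0.925 m from the base axis. Payload 12.5 kg.
Tool frame: the origin (TCP) lies at the very end of the fingers, on their centre line; the grasp point (between the pads) lies 19 mm behind it (bot.tcp_to_grasp is the distance from the TCP to the grasp point, in m); z points along the fingers, y is the line along which they close (so a half turn about z gives the same grasp; the last joint's range is limited). The gripper opens to 85 mm and grips with 20 to 120 N. Pads are 22 mm wide; open, the fingers measure 114 mm over their backs; the gripper's body (76 mm by 85 mm) begins 54 mm behind the grasp point. The pads swing forward as they close: fully open they stand 13 mm farther back than shut.
Start: joints at [-1.379, 0.491, 1.559, -0, 1.092, -0.106], TCP at [0.183, -0.597, 0.231] pointing down, gripper open.
Joint ranges: [-3.1, 3.1], [-0.84, 2.19], [0.05, 2.79], [-1.13, 4.28], [0.06, 2.93], [-2.69, 2.69]. Speed limits (rad/s): [2.22, 2.22, 2.79, 3.14, 3.14, 3.14].

INTERFACE

Orientations are given as a rotation vector (axis times angle).
In Python, from workcell import bot gives the robot as it stands. The module is installed in compiled form; this text tells all that it offers. Calls block until the motion is done:
- bot.reach(position, orientation): joint-space move of the TCP to a pose.
- bot.servo_line(position, orientation=None, rate=0.15, threshold=None): straight line of the TCP; orientation=None keeps the orientation; rate is the mean speed in m/s. With threshold (N) it stops when the force on the tool has changed by that much, and returns True; else False.
- bot.set_joints(angles): joint-space move.
- bot.move_gripper(opening, effort=None): finger opening in m; effort is the grip in N (None keeps the last); returns when the fingers have stopped.
- bot.dwell(seconds).
- bot.inverse_kinematics(position, orientation): joint angles nearest the present ones, or None.
- bot.grab_frame(name): name is "scene" or "side" or "wrist"; returns (picture, depth): 400x640x3 uint8, red, green, blue; 400x640 float32, m along the optical axis (not along the pixel's ray), 0 where there is no reading.
- bot.camera_model(name): a dict with "vertical_fov" (degrees; the focal length in pixels is half the picture's height over the tangent of half this angle, whatever the lens; pixels are square), "cx", "cy" (the principal point, pixels), "R" (3x3) and "t" (3): a world point X has camera coordinates R X + t. Camera axes: x right, y down, z forward; pixel columns grow to the right and rows downward; lengths in m; the calibration is good to about 2 mm. A picture is of the moment at which its call begins: read the wrist's pose just before it. camera_model takes no time and is no camera call; for the wrist camera it gives the pose at the moment of the call.
A pose or a line that the arm cannot do raises bot.IKError and nothing moves.
- bot.sign_off(): hands the job in; it is judged then, once.
Readings, each from a call of its own:
- bot.get_clock(): time.
- bot.get_joints(): joint angles.
- bot.get_qd(): joint speeds.
- bot.get_effort(): joint torques, N m.
- bot.get_ee_pos(): TCP position.
- bot.get_tcp_rot(): TCP orientation.
- bot.get_wrist_force(): force on the tool from outside, world axes, zero at the start.
- bot.get_ft_torque(): the same for the moment, N m.
- bot.get_grip_width(): finger opening in m.
- bot.get_gripper_force(): force on a finger pad.
Only numpy, scipy, OpenCV 4.12 (cv2) and the standard library are available. Lean on these libraries where they do the work, as an engineer would, in place of code of your own. Each camera call takes 0.05 s, during which the arm holds its last target. There are 200 camera calls.

## Working session

There is one attempt and no reset: what is moved stays moved. The work goes in short steps, each a Python script; the robot and the scene stay as the last script left them, time stands still between calls to the robot, and variables do not carry over. Pictures are saved under pics/ and viewed, at most 10 in all, crops included, and the job is handed in when it is done.

```bash
mkdir -p pics
cat > h.py <<'E'
import numpy as np, cv2
from scipy.spatial.transform import Rotation as Rn
from workcell import bot
def cam(n):
    m=bot.camera_model(n); img,d=bot.grab_frame(n); return m,img,d
def cloud(m,d):
    f=d.shape[0]/2/np.tan(np.radians(m["vertical_fov"])/2)
    v,u=np.mgrid[:d.shape[0],:d.shape[1]]
    P=np.stack([(u-m["cx"])/f*d,(v-m["cy"])/f*d,d],-1)
    return (P-np.array(m["t"]))@np.array(m["R"])
def down(a):  # tool pointing down, closing axis (y) at world angle a (mod pi)
    y=np.array([np.cos(a),np.sin(a),0]); z=np.array([0,0,-1.]); x=np.cross(y,z)
    return Rn.from_matrix(np.stack([x,y,z],1)).as_rotvec()
E
python3 - <<'E'
from h import *
out=[]
for n in("scene","side"):
    m,i,d=cam(n); np.savez("pics/"+n,i=i,d=d,P=cloud(m,d)); out.append(i)
    print(n,-np.array(m["R"]).T@m["t"],m["vertical_fov"])
    cv2.imwrite(f"pics/{n}0.png",i[...,::-1])
print(bot.get_clock(),bot.get_tcp_rot(),bot.get_ee_pos())
E
```

```text
scene [-0.28493621  0.6633457   0.88596784] 50.37521886402844
side [0.3625505  0.89077486 0.48949977] 51.610503919591224
0.1 [-3.10590849e+00 -4.65962212e-01  8.95818925e-05] [ 0.18336188 -0.59728742  0.2308157 ]
```

View pics/scene0.png

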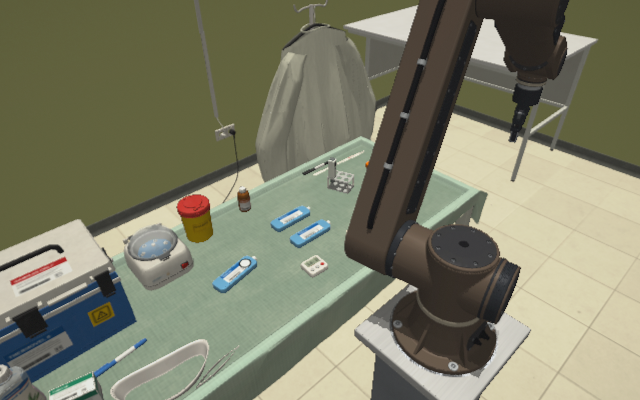

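View pics/side0.png

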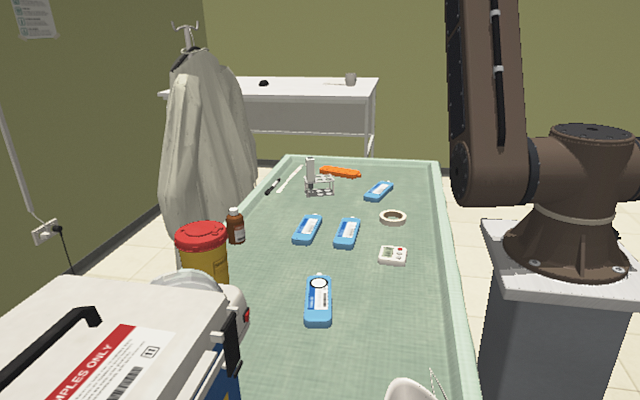

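The ring pack is at side (318,300). The two lower packs are at (307,229) and (346,232), and the plain pack is at (378,190). The stand with the probe is at (315,178), the roll at (393,217), the timer at (392,255) and the bottle at (236,226). Next I'll measure the blue tops in the clouds.

Run:
```python
from h import *
for n in("scene","side"):
    D=np.load(f"pics/{n}.npz"); i,d,P=D["i"],D["d"],D["P"]
    hsv=cv2.cvtColor(i,cv2.COLOR_RGB2HSV)
    ok=(d>0)&(P[...,0]>.2)&(P[...,0]<1.1)&(P[...,1]>-.8)&(P[...,1]<.4)
    t=ok&(abs(P[...,2])<.006)
    print(n,"table z",np.median(P[t][:,2]))
    m=(ok&(P[...,2]>.012)&(P[...,2]<.12)).astype(np.uint8)
    k,l,s,_=cv2.connectedComponentsWithStats(m)
    for j in range(1,k):
        if s[j,4]<60: continue
        q=P[l==j]; c=np.median(i[l==j],0); top=np.percentile(q[:,2],90)
        qq=q[q[:,2]>top-.006]
        r=cv2.minAreaRect(qq[:,:2].astype(np.float32)*1000)
        print(s[j],c,"ztop",top.round(4),"rect",np.round(r[0],1),np.round(r[1],1),round(r[2],1))
```

```text
scene table z 0.003240499533774913
[ 297   83   52   41 1180] [128.  126.5 111. ] ztop 0.1081 rect [1078.4 -633.5] [301.6  42.8] 90.0
[267 102  30  33 469] [122. 121. 106.] ztop 0.1095 rect [1084.1 -398.3] [118.4  26.4] 83.9
[ 147  136  228  140 3594] [140. 147. 136.] ztop 0.1094 rect [680.7  82.2] [637.3 111.2] 87.3
[421 169  62  60 834] [183. 204. 178.] ztop 0.0227 rect [ 270.1 -453.5] [168.4 347.9] 28.9
[270 205  40  25 469] [112. 171. 196.] ztop 0.0228 rect [5.825e+02 3.000e-01] [ 53.3 149.2] 0.8
[289 219  42  27 530] [112.  171.  197.5] ztop 0.0227 rect [483.2   2. ] [148.   53.3] 88.4
[212 255  45  37 716] [112. 170. 194.] ztop 0.0228 rect [499.9 271.9] [ 52.5 148.3] 9.5
[301 255  27  21 332] [209.  204.  185.5] ztop 0.019 rect [369.9  92.4] [64.3 58.7] 88.0
[ 247  266  129   96 1700] [183. 204. 178.] ztop 0.0227 rect [249.9 196.1] [ 32.  407.8] 0.0
side table z 0.002531719478604055
[ 177  118   64   58 1691] [146. 143. 129.] ztop 0.1083 rect [1081.8 -528.2] [377.2  32.5] 87.7
[ 152  155  325  215 8273] [179. 190. 173.] ztop 0.1094 rect [692.9  79.6] [643.4 133.6] 87.6
[319 166  42  11 262] [246. 146.  62.] ztop 0.0202 rect [ 566.6 -417.3] [ 54.  147.5] 69.8
[363 181  31  20 339] [139. 197. 223.] ztop 0.0204 rect [ 425.2 -271.7] [150.2  50.2] 72.0
[379 210  27  14 218] [208. 196. 171.] ztop 0.0194 rect [378.7 -90.4] [69.  68.9] 31.9
[291 214  31  29 575] [139. 198. 223.] ztop 0.0207 rect [582.8   1.8] [149.2  48.9] 88.8
[332 217  28  30 593] [140. 198. 225.] ztop 0.021 rect [482.9   4.4] [146.6  49.2] 88.5
[378 246  29  18 416] [229.5 225.  213.5] ztop 0.0173 rect [370.8  93.2] [64.3 59.4] 88.8
[ 303  273   29   53 1328] [140. 197. 225.] ztop 0.0211 rect [500.6 271.9] [ 49.9 149.5] 10.4
```

Run:
```python
from h import *
for n in("scene","side"):
    D=np.load(f"pics/{n}.npz"); P,i=D["P"],D["i"]
    R=(P[...,0]>.5)&(P[...,0]<.95)&(P[...,1]>-.6)&(P[...,1]<.25)&(D["d"]>0)
    for lo,hi in((.04,.056),(.06,.115),(.115,.13)):
        m=(R&(P[...,2]>lo)&(P[...,2]<hi)).astype(np.uint8)
        k,l,s,_=cv2.connectedComponentsWithStats(m)
        for j in range(1,k):
            if s[j,4]<8: continue
            q=P[l==j]; r=cv2.minAreaRect(q[:,:2].astype(np.float32)*1000)
            print(n,lo,s[j],np.median(i[l==j],0),np.round(r[0],1),np.round(r[1],1),round(r[2],1),q[:,2].max().round(3))
s=cv2.resize(np.load("pics/side.npz")["i"][140:240,220:420],None,fx=4,fy=4,interpolation=2)
cv2.imwrite("pics/crop1.png",s[...,::-1])
c=[.533,.052]
for p,a in(((.5003,.2719,.003),np.radians(10)),((.533,.052,.024),np.radians(89)),((.425,-.2717,.003),np.radians(-18)),((.533,-.048,.024),np.radians(-91)),((.58,-.25,.09),0)):
    for b in(0,np.pi): 
        q=bot.inverse_kinematics(p,down(a+b)); print(p,round(a+b,2),None if q is None else np.round(q,2))
```

```text
scene 0.04 [327 170  27  15 168] [179.5 182.  169. ] [ 602.1 -252.2] [79.5 68.5] 12.4 0.055
scene 0.04 [237 196  13   8  54] [88.5 62.  45. ] [729.9  83.3] [41.2 19.9] 57.3 0.056
scene 0.04 [206 221   6   9  30] [103.5  83.5  10. ] [695.5 234.2] [ 5.6 36. ] 30.9 0.055
scene 0.06 [328 161   8  16 106] [125. 125. 115.] [ 620.4 -221.1] [25.1 17. ] 48.6 0.114
scene 0.06 [237 186  12  13 115] [118.  80.  50.] [733.7  80.6] [37.3 36.4] 56.9 0.093
scene 0.06 [203 207   8  19  94] [96.  75.5 13. ] [692.6 233.1] [11.1 39.2] 31.3 0.115
scene 0.115 [328 157   8   6  33] [135. 142. 134.] [ 625.3 -226.8] [22.9 26.6] 21.9 0.126
scene 0.115 [188 194  22  17 131] [184.  64.  54.] [728.  228.7] [37.7 94.7] 87.6 0.13
side 0.04 [303 174  31  12 185] [185. 182. 173.] [ 606.4 -250.1] [85.9 64.8] 21.2 0.056
side 0.04 [226 221  18  11 113] [91. 53. 35.] [735.3  88.4] [40.6 17.5] 24.7 0.056
side 0.04 [227 261   1   8   8] [121. 101.  53.] [688.4 244. ] [0.2 9.3] 16.7 0.053
side 0.06 [305 159  10  20 161] [157. 156. 145.] [ 626.3 -221.2] [28.5 22. ] 2.0 0.115
side 0.06 [225 207  18  17 208] [127.   86.5  51.
[... 195 characters left out ...]
 ] [21.4 25.1] 26.9 0.123
side 0.115 [180 220  47  15 138] [218.  81.  74.] [727.9 228.8] [42.  92.1] 90.0 0.13
(0.5003, 0.2719, 0.003) 0.17 [ 0.38  0.73  1.87 -0.    0.54  0.21]
(0.5003, 0.2719, 0.003) 3.32 None
(0.533, 0.052, 0.024) 1.55 [-0.03  0.67  1.95 -0.    0.52 -1.58]
(0.533, 0.052, 0.024) 4.69 [-0.03  0.67  1.95 -0.    0.52  1.56]
(0.425, -0.2717, 0.003) -0.31 [-0.7   0.69  2.04 -0.    0.42 -0.39]
(0.425, -0.2717, 0.003) 2.83 None
(0.533, -0.048, 0.024) -1.59 [-0.21  0.67  1.95 -0.    0.52  1.37]
(0.533, -0.048, 0.024) 1.55 [-0.21  0.67  1.95 -0.    0.52 -1.77]
(0.58, -0.25, 0.09) 0 [-0.51  0.66  1.67 -0.    0.81 -0.51]
(0.58, -0.25, 0.09) 3.14 [-0.51  0.66  1.67  0.    0.81  2.63]
```

View pics/crop1.png

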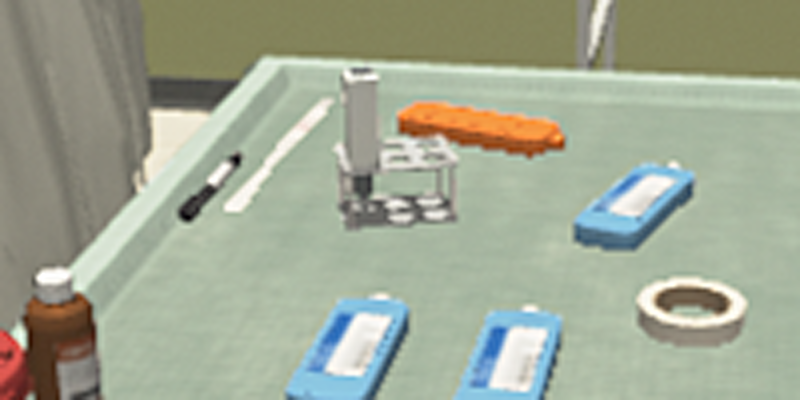

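The probe handle is at about (0.626,-0.226), turned about 22°, and the handle sits above the plate. Plain pack first.

```bash
cat >> h.py <<'E'
def pickplace(p,a,g,b,zg=0.003):
    bot.move_gripper(0.075,40)
    bot.reach([*p,.10],down(a)); bot.servo_line([*p,zg],rate=.12)
    w0=bot.get_wrist_force(); print("at",bot.get_ee_pos(),w0)
    bot.move_gripper(0.03,40); print("w",bot.get_grip_width(),bot.get_gripper_force())
    bot.servo_line([*p,.11],rate=.15); print("lifted w",bot.get_grip_width())
    bot.reach([*g,.11],down(b))
    bot.servo_line([*g,zg+.030],rate=.15)
    print("touch",bot.servo_line([*g,zg+.018],rate=.03,threshold=3),bot.get_ee_pos())
    bot.move_gripper(0.07); bot.servo_line([*g,.15],rate=.15); print(bot.get_clock())
E
python3 - <<'E'
from h import *
pickplace((.4252,-.2717),np.radians(-18),(.5325,-.0475),np.radians(-91))
m,i,d=cam("wrist"); cv2.imwrite("pics/w1.png",i[...,::-1])
E
```

```text
at [ 0.42538694 -0.27195997  0.00347026] [-0.83341143  0.72710138  0.19810937]
w 0.04887723212990595 41.45700216293335
lifted w 0.04870699627343754
touch True [ 0.53295286 -0.04757551  0.02360929]
8.05
```

View pics/w1.png

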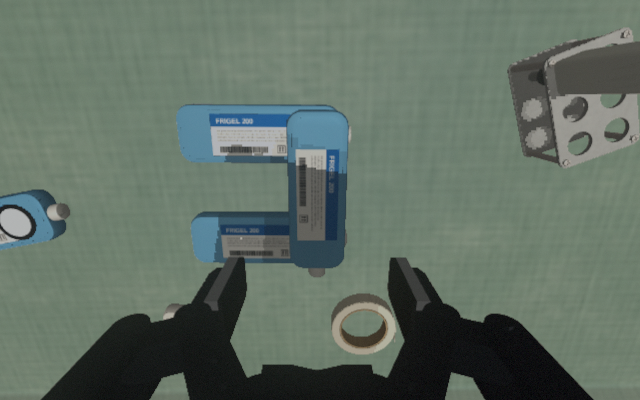

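The plain pack lies across the lower pair, at columns 287-350 and rows 108-277, and its -y edge is flush with theirs. Now the ring pack.

Run:
```python
from h import *
pickplace((.5003,.2719),np.radians(10),(.5325,.0525),np.radians(89))
bot.reach([.50,-.10,.33],down(np.radians(-91+180)))
m,i,d=cam("wrist"); P=cloud(m,d); np.savez("pics/w2",i=i,P=P)
cv2.imwrite("pics/w2.png",i[...,::-1])
R=(d>0)&(abs(P[...,0]-.53)<.15)&(abs(P[...,1])<.15)
for lo,hi in((.012,.028),(.034,.05)):
    mm=(R&(P[...,2]>lo)&(P[...,2]<hi)).astype(np.uint8)
    k,l,s,_=cv2.connectedComponentsWithStats(mm)
    for j in range(1,k):
        if s[j,4]<60: continue
        q=P[l==j]; r=cv2.minAreaRect(q[:,:2].astype(np.float32)*1000)
        print(s[j],np.median(q[:,2]),np.round(r[0],1),np.round(r[1],1),round(r[2],1))
R=(d>0)&(abs(P[...,0]-.62)<.06)&(abs(P[...,1]+.23)<.06)
for lo,hi in((.09,.118),(.118,.13)):
    q=P[R&(P[...,2]>lo)&(P[...,2]<hi)]
    if len(q): r=cv2.minAreaRect(q[:,:2].astype(np.float32)*1000);print("probe",len(q),np.round(r[0],1),np.round(r[1],1),round(r[2],1))
```

```text
at [0.50067004 0.2719193  0.00357401] [ 0.23203882  0.59030849 -0.65930212]
w 0.0491615303929207 41.62915527820587
lifted w 0.04869560387717295
touch True [0.53292196 0.05250206 0.02363262]
15.6833
[430  65  49  17 707] 0.016346696803920892 [389.8  87.8] [62.3 20. ] 88.8
[294  67  51  26 525] 0.018787187845658016 [395.6 -94. ] [30.9 67. ] 0.2
[ 361  126   74   42 1369] 0.020053426273118707 [486.5  15.4] [103.9  56.9] 88.9
[ 367  193   41   31 1037] 0.019915600684912417 [581.3   8.8] [62.4 49.1] 89.5
[ 335  125   38  102 3314] 0.039767138930532325 [527.9 -47.7] [ 50.  147.7] 88.9
[ 402  128   44  102 3377] 0.040074599742211725 [534.5  51.6] [ 50.1 149.5] 89.3
probe 204 [ 616.9 -232.7] [ 9.9 24.2] 9.6
probe 81 [ 618.6 -232.8] [ 9.  22.7] 25.5
```

View pics/w2.png

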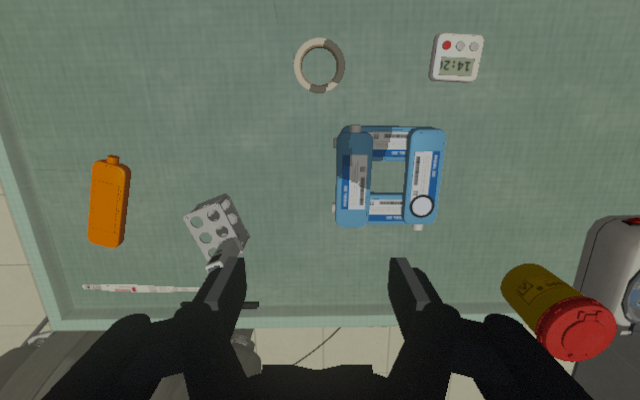

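Both upper packs are in place: tops at z≈0.040, centres (0.528,-0.048) and (0.5345,0.052), with the ring at (422,205). Next is a look at the probe from above.

Run:
```python
from h import *
D=np.load("pics/w2.npz"); i,P=D["i"],D["P"]
q=i[185:226,402:443].astype(int); w=q.min(-1)>150
v,u=np.nonzero(w); print("ring px",len(u),u.mean()+402,v.mean()+185,np.median(P[185:226,402:443][w],0), P[185:226,402:443][w].mean(0))
bot.move_gripper(0.06)
bot.reach([.615,-.225,.27],down(np.radians(22)))
m,i,d=cam("wrist"); P=cloud(m,d); cv2.imwrite("pics/w3.png",i[...,::-1])
R=(d>0)&(abs(P[...,0]-.62)<.06)&(abs(P[...,1]+.23)<.06)
for lo,hi in((.044,.056),(.07,.115),(.115,.122),(.1205,.13),(.112,.13)):
    q=P[R&(P[...,2]>lo)&(P[...,2]<hi)]
    if len(q)>5: r=cv2.minAreaRect(q[:,:2].astype(np.float32)*1000);print(lo,len(q),np.round(r[0],1),np.round(r[1],1),round(r[2],1),q[:,2].max())
print(bot.get_clock())
```

```text
ring px 403 420.5682382133995 200.14143920595532 [0.56387905 0.05039932 0.0405    ] [0.56158307 0.05011989 0.04050125]
0.044 1888 [ 605.3 -252.4] [85.6 60.6] 21.3 0.055630452264472115
0.07 241 [ 620.  -223.5] [28.  12.6] 48.0 0.11492062999732496
0.115 336 [ 626.1 -229.5] [23.6 23.2] 22.0 0.12199542690837376
0.1205 262 [ 625.8 -229.2] [15.6 16.9] 22.2 0.12484968315457637
0.112 571 [ 626.1 -229.5] [23.7 23.2] 22.1 0.12484968315457637
17.975
```

View pics/w3.png

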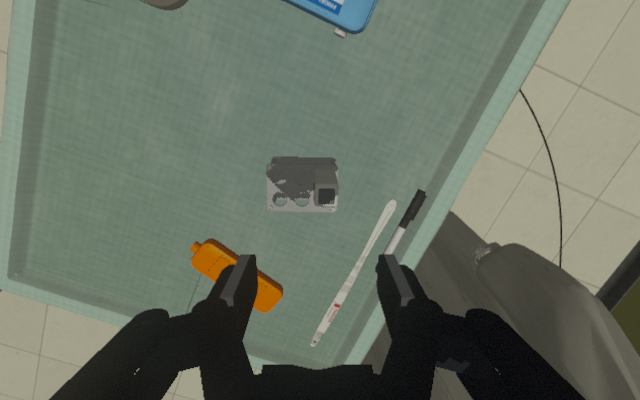

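The handle top is a 24 mm square at (0.626,-0.229), turned 22°. Next: grip it, lift it and stop above the ring.

Run:
```python
from h import *
D=np.load("pics/w2.npz"); i,P=D["i"],D["P"]
sub=P[185:226,402:443]; k=(i[185:226,402:443].max(-1)<70)&(abs(sub[...,2]-.04)<.004)
r=cv2.minEnclosingCircle(sub[k][:,:2].astype(np.float32)*1000); print("ring",k.sum(),r,sub[k].mean(0))
a=down(np.radians(22)); p=(.626,-.2285)
bot.reach([*p,.16],a); bot.servo_line([*p,.064],rate=.12,threshold=15)
print(bot.get_ee_pos())
bot.move_gripper(0.01,40); print("w",bot.get_grip_width(),bot.get_gripper_force())
bot.servo_line([*p,.17],rate=.1); bot.dwell(.3); print("w",bot.get_grip_width())
bot.servo_line([.569,.0515,.17],a,rate=.2); bot.dwell(.3)
print(bot.get_wrist_force(),bot.get_ee_pos(),bot.get_clock())
m,i,d=cam("wrist"); cv2.imwrite("pics/w4.png",i[...,::-1])
m,i,d=cam("side"); np.savez("pics/s4",i=i,P=cloud(m,d)); cv2.imwrite("pics/s4.png",cv2.resize(i[140:260,230:430],None,fx=4,fy=4)[...,::-1])
```

```text
ring 107 ((573.650634765625, 46.801795959472656), 23.533952713012695) [0.56938057 0.05161947 0.04033979]
[ 0.62644092 -0.22873026  0.06493226]
w 0.023646654161379826 39.13481891155243
w 0.02355490849577788
[-0.20493377 -1.21303433 -0.53194728] [0.56906829 0.05110148 0.16995204] 23.2333
```

View pics/s4.png

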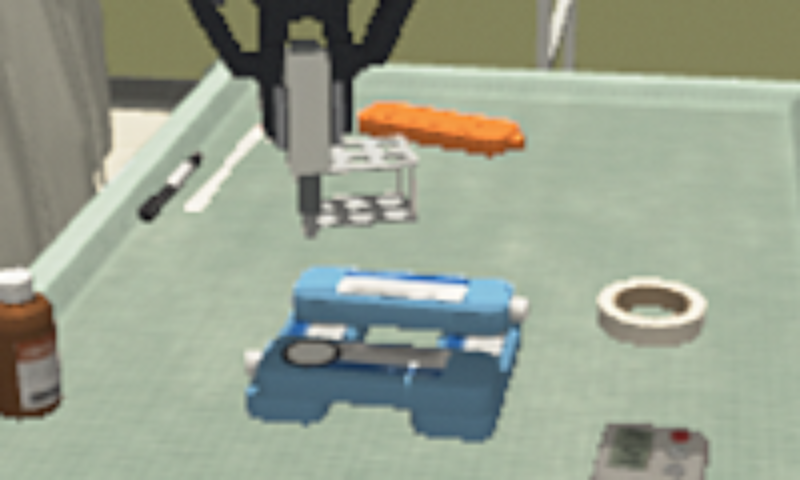

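View pics/w4.png

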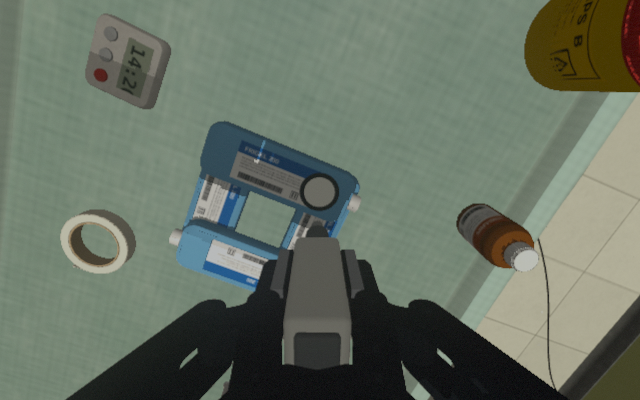

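The probe is held upright and the ring is clear of it at wrist pixel (319,192). The dark-ring centroid (0.569,0.0516) matches the prediction. Next: go down to just above contact, then press slowly while reading the force.

Run:
```python
from h import *
bot.servo_line([.5692,.0519,.103],rate=.1); bot.dwell(.4); f0=np.array(bot.get_wrist_force()); print(bot.get_ee_pos(),f0)
z=.101
while z>.0905:
    bot.servo_line([.5692,.0519,z],rate=.02); bot.dwell(.3)
    df=bot.get_wrist_force()-f0; print(round(z,4),bot.get_ee_pos()[2].round(4),np.round(df,2))
    if df[2]>2.2: break
    z-=.001
m,i,d=cam("side"); P=cloud(m,d); cv2.imwrite("pics/s5.png",cv2.resize(i[140:260,230:430],None,fx=4,fy=4)[...,::-1])
for lo,hi in((.044,.052),(.056,.074),(.08,.095),(.1,.14)):
    q=P[(abs(P[...,0]-.569)<.02)&(abs(P[...,1]-.052)<.02)&(P[...,2]>lo)&(P[...,2]<hi)]
    if len(q): print(lo,len(q),q.mean(0).round(4))
print(bot.get_clock(),bot.get_grip_width())
```

```text
[0.56925928 0.05187957 0.10321715] [-0.10875016 -0.06039423 -1.5253187 ]
0.101 0.101 [-0.35  0.17  0.73]
0.1 0.1 [-0.85 -0.77  0.77]
0.099 0.099 [-0.11 -0.18  0.61]
0.098 0.098 [-0.15 -0.38  0.66]
0.097 0.097 [-0.71  0.38  0.61]
0.096 0.096 [0.11 0.32 1.05]
0.095 0.095 [0.24 0.35 0.63]
0.094 0.094 [0.21 0.3  3.02]
0.044 10 [0.5688 0.0542 0.0473]
0.056 47 [0.5682 0.0567 0.0656]
0.08 63 [0.5666 0.0622 0.0877]
0.1 291 [0.5686 0.0634 0.1198]
29.0 0.02365171898851328
```

View pics/s5.png

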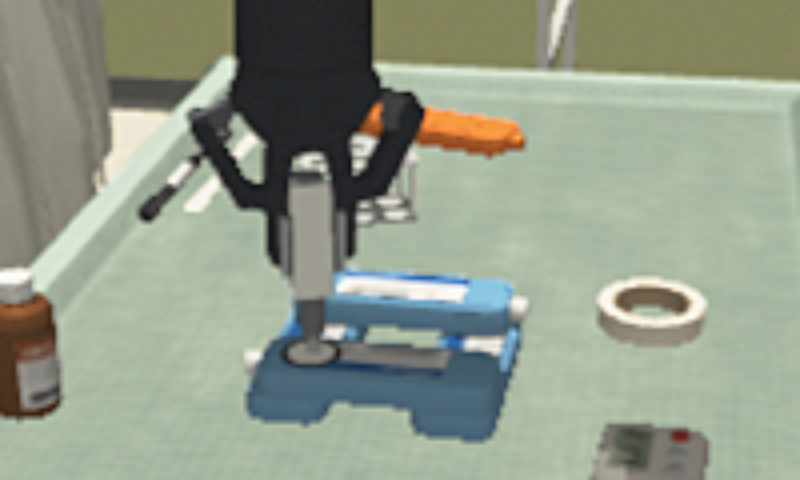

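The tip stands in the middle of the ring at crop pixel (312,350), and the probe is upright. The force reading is noisy, so I'll average it while pressing a little further.

Run:
```python
from h import *
def F():
    v=[]
    for _ in range(20): bot.dwell(.04); v.append(bot.get_wrist_force()[2])
    return np.mean(v),np.std(v)
print(F())
for z in(.093,.092):
    bot.servo_line([.5692,.0519,z],rate=.02); bot.dwell(.2); print(z,F())
m,i,d=cam("side"); P=cloud(m,d)
for lo,hi in((.042,.05),(.052,.074)):
    q=P[(abs(P[...,0]-.569)<.02)&(abs(P[...,1]-.052)<.02)&(P[...,2]>lo)&(P[...,2]<hi)]
    print(lo,len(q),q.mean(0).round(4))
# handle bottom: side-view z-profile of width
for z0 in np.arange(.04,.1,.004):
    q=P[(abs(P[...,0]-.569)<.02)&(abs(P[...,1]-.056)<.016)&(abs(P[...,2]-z0)<.002)]
    print(round(z0,3),len(q),np.ptp(q[:,0]).round(4) if len(q) else 0,end="; ")
print(bot.get_clock())
```

```text
(np.float64(0.6044790607238542), np.float64(0.6576223896916028))
0.093 (np.float64(1.2726829813882667), np.float64(0.5802851808246849))
0.092 (np.float64(1.7121747729128356), np.float64(0.5050123864935466))
0.042 16 [0.5695 0.0533 0.0448]
0.052 53 [0.5682 0.0575 0.0634]
0.04 98 0.0389; 0.044 12 0.0359; 0.048 4 0.005; 0.052 4 0.0107; 0.056 11 0.011; 0.06 10 0.0125; 0.064 7 0.0085; 0.068 13 0.0137; 0.072 9 0.013; 0.076 4 0.0069; 0.08 14 0.0233; 0.084 17 0.0237; 0.088 19 0.0231; 0.092 16 0.0304; 0.096 25 0.0321; 32.45
```

The force slope is 0.5 N/mm, which matches the spring. It now presses with about 2.5 N, and the geometry gives about 5.5 mm in, so it is roughly half way. Handing in.

```bash
python3 -c "
from h import *
print(bot.sign_off())"
```

```text
the job is handed in; nothing more can be done
None
```

The job is handed in, with no verdict shown: both loose packs lie across the lower two (within about 5 mm of their places), and the probe is held upright in the ring, pressed in about 5 mm at about 2.5 N.

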